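# Show the grinder burr to the inspection camera

### The arm

A 6-joint arm with a two-finger parallel gripper is mounted at the origin on the work surface. World frame = base frame: x ahead of the robot, y to its left, z up, the work surface at z = 0. Lengths are in m, angles in rad, forces in N, time in s.
With the tool pointing down it reaches from about 0.375 to 0.9 m from the base axis. Payload 3.1 kg.
Tool frame: the origin (TCP) lies midway between the tips of the shut fingers; the grasp point (between the pads) lies 19 mm behind it; z points along the fingers, y is the direction in which the jaws open and shut (so a half turn about z gives the same grasp; the last joint's range is limited). The gripper opens to 85 mm and grips with 20 to 120 N. Pads are 22 mm wide; open, the fingers measure 114 mm over their backs; the gripper's body (76 mm by 85 mm) begins 54 mm behind the grasp point. The pads swing forward as they close: fully open they stand 13 mm farther back than shut.
Start: joints at [-1.363, 0.527, 1.433, -0, 1.181, -0.178], TCP at [0.236, -0.579, 0.231] pointing down, gripper open.
Joint ranges: [-3.08, 3.08], [-0.75, 2.2], [0.22, 2.44], [-1.43, 4.57], [0, 2.65], [-2.85, 2.85]. Speed limits (rad/s): [2.79, 2.79, 3.14, 3.14, 3.14, 3.14].

### API

Orientations are given as a unit quaternion [x, y, z, w].
In Python, from station import manip gives the robot as it stands.
- The arm moves only by the tool servo_tool, never from a script. Its argument "motion" is a list of rows, each a list of 7 numbers: the shift along the tool's x, y, z in mm, then the turn, a rotation vector about the tool's x, y, z in rad, then the opening, from -1 (shut) to 1 (fully open), so that 0 is half open. In form: [[x, y, z, rx, ry, rz, hand], ...]. A call has 1 to 12 rows; each row shifts and turns the pose as measured when the row begins, along the tool's axes as they then stand; what a row does not reach is not made up. A row lasts 1/12 s, in which the tool goes at most 41.7 mm and 7.16 degrees, less where a joint would pass 70% of its speed; a pose out of reach is approached as far as the arm can. A call with a gripper value outside its range is refused whole. The fingers move at their own pace and stop on an object; "grip_force" is the grip in N (left out, the last holds). Time passes only in rows, so rows that do not move let the fingers close. It gives the time, the measured TCP pose, the force and the opening at its end, in the units of the state.
- manip.sense(): the state, without advancing time (a new reading comes with each control period).
- manip.snapshot(name): name is "side" or "top" or "wrist"; returns a dict with "frame" (420x560x3 uint8, red, green, blue), "mtx" (3x3 intrinsics, pixels), "dist_coeffs" ([k1, k2, p1, p2, k3] as OpenCV has them; the pictures are not rectified), "world_from_camera" (4x4, takes a point from camera to world coordinates). Camera axes: x right, y up, looking along -z (the intrinsics and any distortion apply to the point x, -y, -z); pixel columns grow to the right and rows downward; lengths in m; the calibration is good to about 2 mm. A picture is of the moment at which its call begins. There is no depth.
- manip.sign_off(): hands the job in, once; it reports no verdict.
The state is a dict: "t": time; "q": joint angles; "qd": joint speeds; "tau": joint torques, N m; "tcp_pos": TCP position; "tool_rot": TCP orientation; "force": force on the tool from outside, world axes, zero at the start; "ft_torque": the same for the moment, N m; "finger_gap": opening from 0.0 (shut) to 1.0 (fully open).
Only numpy, scipy, OpenCV 4.12 (cv2) and the standard library are available. Lean on these libraries where they do the work, as an engineer would, in place of code of your own. Each camera call takes 0.05 s, during which the arm holds its last target.

### The job

Press the grinder's black release button fully down, then lift the burr carrier out of the grinder by its blue fin and hold it up to the small inspection camera: toothed underside squarely facing the lens, centred on it and 12 cm in front of it. Finish while still holding it there, still, in the air; do not bump the camera, and leave the cup, coasters, canister and jug where they are.

Things in the scene. Friction and masses are not known exactly. Their poses are not given: they have to be found in the camera images.
- grinder: Fixed grey electric grinder without hopper, 190 (x) by 140 (y) by 190 mm high; origin at the centre of its underside, z up. Its aluminium deck, 190 mm up, spans x -25 to +95 mm; the round chamber in it (60 mm wide, 45 mm deep) has its axis at x +35, y 0. The front shoulder (x -84 to -25 mm), 160 mm up, carries the button.
- release (a joint): Travel of the black release button, in m: 0 when up, 0.006 when fully pressed (straight down). A spring brings it back; fully down takes about 5 N, after which it is rigid.
- release_top (a point): Centre of the top of the round black release button, 28 mm wide, on the grinder's front shoulder, 89 mm from the chamber axis; pressed from above.
- fin (a point): Centre of the upright blue fin of the burr carrier: 46 mm along its x, 14 mm thick along its y (grip across this), 44 mm high along z. It stands on a round steel flange (72 mm wide, 8 mm thick) that rests on the grinder's deck at the start, with the fin's centre 30 mm above the deck and its lower edge 22 mm below its centre. Carrier and fin weigh 0.2 to 0.35 kg.
- face (a point): Centre of the toothed flat underside of the burr carrier, 54 mm below the fin's centre on the same axis; same axes as the fin (z points from teeth to fin). It ends a round plug under the flange, 52 mm wide, 24 mm long, loose in the chamber: lift straight up by 30 mm or more.
- camera: Fixed inspection camera, origin under its grey base (x -45 to +85, y -55 to +55, 22 mm high), x from its front to its back, z up. Two cheeks, 91 mm high, carry a black round head (60 mm wide, 50 mm long, top about 105 mm up), white light ring round the lens. The head looks up, leaning to the front (-x) by 15 to 35 degrees from vertical.
- lens (a point): Centre of the lens glass. Its z axis points out of the lens along the line of sight (upwards and leaning to the front).
- focus (a point): Point in the air on the line of sight, 120 mm from the lens glass, where the centre of the toothed face must be; same axes as the lens: z points away from the lens, so the carrier's z must point along this z (the spin about it is free).
- coasters: Stack of square bamboo coasters, 96 by 96 by 32.5 mm, origin under its centre.
- cup: Orange plastic cup, 76 mm wide at the rim, 85 mm high, standing on the coasters; origin under its centre.
- canister: Round steel canister with lid and knob, 92 mm wide, 130 mm high, origin under its centre.
- jug: White ceramic pour jug, 84 mm wide, 110 mm high, handle reaching 71 mm out from its axis; origin under its centre.

How it is judged:
On the way, in this order (a step that is already met when the one before it is completed fails the run):
1. the release button is pressed down (at least 4.8 of 6 mm) (value of joint release above 0.0048 m), for 0.05 s.
2. the burr carrier is lifted clear of the grinder in the fingers (z of face in the frame of grinder above 0.2 m and contact force between the fingers and burr above 1 N), for 0.1 s.
At the end, for the whole second after the job is handed in: The fingers hold the burr carrier still in the air, clear of grinder and camera; the centre of its toothed face is within 15 mm of the point 120 mm in front of the lens and faces it squarely within 10 degrees; cup, coasters, canister and jug are within 30 mm of their starts (distance between face and focus below 0.015 m and angle between the z axis of face and the z axis of focus, either way round below 0.175 rad and angle between face's own z axis and vertical below 1.2 rad and height (world z) of face above 0.12 m and contact force between the fingers and burr above 1 N and contact force between burr and grinder below 0.1 N and contact force between burr and camera below 0.1 N and linear speed of burr below 0.02 m/s and distance of each of cup, coasters, canister, jug from where it was at the start of the episode below 0.03 m); the arm keeps its last pose, push and grip.
It fails at once if the camera is bumped (over 4 N) (contact force between camera and anything else above 4 N).
It fails at once if cup, coasters, canister or jug moved by more than 30 mm or the cup, jug or canister tipped over (distance of any of cup, coasters, canister, jug from where it was at the start of the episode above 0.03 m or angle between any of cup, jug, canister's own z axis and vertical above 0.6 rad).
It also fails if it takes over 45 s, if anything falls off the work surface, if the arm or the gripper's body presses on something with over 40 N, if the wrist force passes 120 N, or if a joint passes its speed limit or range.

## Working session

There is one attempt and no reset: what is moved stays moved. The work goes in short steps, Python scripts to look and compute and a tool call to move; the robot and the scene stay as the last step left them, time stands still between calls to the robot, and variables do not carry over. Pictures are saved under pics/ and viewed, and the job is handed in when it is done.

Besides the shell and the picture viewer there is one more tool, called after "Call:" in YAML: its name, and indented under it one key for each argument. servo_tool: Moves the arm, as the interface text tells. Its arguments: {"type":"object","properties":{"motion":{"type":"array"},"grip_force":{"type":"number"}},"required":["motion"]}

```bash
mkdir -p pics; ls; cat > h.py <<'E'
import sys; sys.path.insert(0,'.')
import numpy as np, cv2, pickle
from station import manip
def snap(n,tag):
    s=manip.snapshot(n); pickle.dump(s,open(f'pics/{tag}.pkl','wb'))
    cv2.imwrite(f'pics/{tag}.png',cv2.cvtColor(s['frame'],cv2.COLOR_RGB2BGR)); return s
def load(tag): return pickle.load(open(f'pics/{tag}.pkl','rb'))
def ray(s,u,v):
    p=cv2.undistortPoints(np.array([[[u,v]]],float),np.array(s['mtx'],float),np.array(s['dist_coeffs'],float))[0,0]
    T=np.array(s['world_from_camera']); d=T[:3,:3]@np.array([p[0],-p[1],-1.]); return T[:3,3],d/np.linalg.norm(d)
def atz(s,u,v,z):
    o,d=ray(s,u,v); return o+d*(z-o[2])/d[2]
def proj(s,P):
    T=np.array(s['world_from_camera']); P=np.atleast_2d(P); c=(P-T[:3,3])@T[:3,:3]; c=c*[1,-1,-1]
    return cv2.projectPoints(c,np.zeros(3),np.zeros(3),np.array(s['mtx'],float),np.array(s['dist_coeffs'],float))[0][:,0]
def tri(*rs):
    A=0;b=0
    for o,d in rs:
        M=np.eye(3)-np.outer(d,d);A=A+M;b=b+M@o
    return np.linalg.solve(A,b)
E
python3 - <<'E'
from h import *
for n in ['side','top','wrist']:
    s=snap(n,n+'0'); print(n,np.round(s['world_from_camera'],3).tolist(),np.round(s['mtx'],1).tolist(),s['dist_coeffs'])
print(manip.sense())
E
```

```text
pics
side [[-0.75, 0.397, -0.528, 0.149], [-0.661, -0.433, 0.613, 0.532], [0.015, 0.809, 0.587, 0.652], [0.0, 0.0, 0.0, 1.0]] [[516.4, 0.0, 282.9], [0.0, 516.4, 205.5], [0.0, 0.0, 1.0]] [-0.02264697  0.          0.          0.          0.        ]
top [[-0.002, 0.993, -0.114, 0.483], [-1.0, -0.003, -0.009, 0.012], [-0.009, 0.114, 0.993, 0.981], [0.0, 0.0, 0.0, 1.0]] [[514.9, 0.0, 273.2], [0.0, 514.9, 209.2], [0.0, 0.0, 1.0]] [-0.08965526  0.          0.          0.          0.        ]
wrist [[0.378, 0.89, 0.256, 0.301], [-0.926, 0.363, 0.103, -0.552], [-0.001, -0.276, 0.961, 0.372], [0.0, 0.0, 0.0, 1.0]] [[360.4, 0.0, 278.0], [0.0, 360.4, 207.4], [0.0, 0.0, 1.0]] [-0.06067666  0.          0.          0.          0.        ]
{'t': 0.15, 'q': array([-1.36246636e+00,  5.28290909e-01,  1.43360448e+00, -2.01308660e-05,
        1.18137363e+00, -1.78535465e-01]), 'qd': array([ 0.00213759, -0.00229604, -0.00551792,  0.00206758, -0.00060161,
       -0.00017511]), 'tau': array([ 2.44692801e-04, -4.42744374e+01, -1.78275597e+01, -3.25230230e-04,
        5.65003444e-03,  3.40104393e-06]), 'tcp_pos': array([ 0.23569262, -0.57827241,  0.230536  ]), 'tool_rot': array([ 9.81349071e-01,  1.92232407e-01, -2.17937221e-05, -8.37950222e-04]), 'force': array([-0.45330581, -0.29187549, -0.02826038]), 'ft_torque': array([0.0462357 , 0.01051164, 0.06615712]), 'finger_gap': 1.0000586950775194}
```

View pics/side0.png

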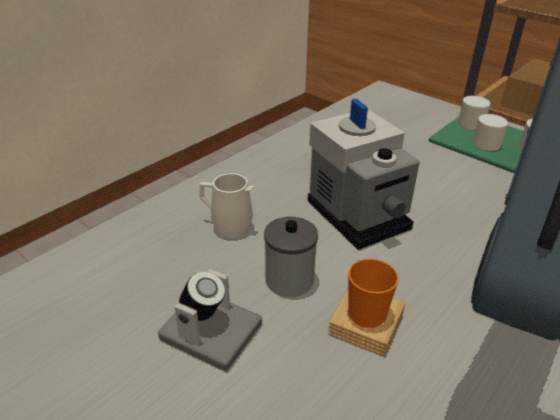

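View pics/top0.png

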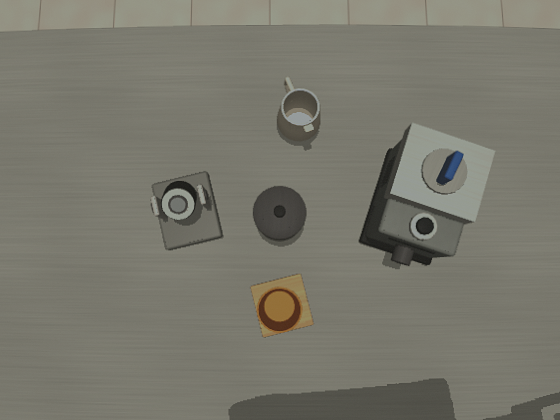

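View pics/wrist0.png

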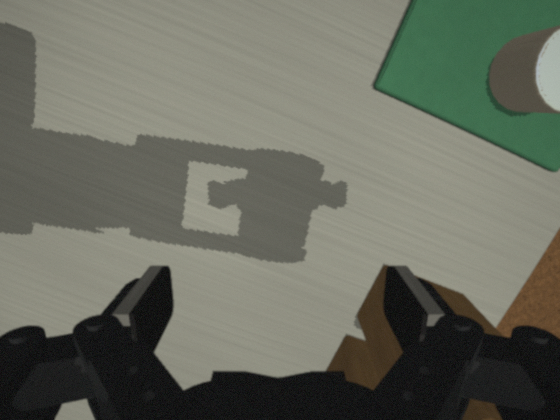

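The side view shows the grinder (fin about (358,113), button (385,155)), jug, canister, cup on its coasters, and the camera (lens about (207,287)). The top view shows the fin at (450,167), button (425,226) and lens (178,204). I'll enlarge the parts that matter.

```bash
python3 - <<'E'
from h import *
def crop(tag,x,y,w,h,f):
    i=cv2.imread(f'pics/{tag}.png')[y:y+h,x:x+w]; return cv2.resize(i,None,fx=f,fy=f,interpolation=cv2.INTER_CUBIC)
a=crop('top0',350,110,150,160,2.6);b=crop('side0',300,90,150,160,2.6)
cv2.imwrite('pics/g0.png',np.hstack([a,b]))
a=crop('top0',140,160,95,100,4);b=crop('side0',155,255,110,115,3.48)
b=cv2.resize(b,(390,400));cv2.imwrite('pics/c0.png',np.hstack([a,b]))
E
```

```text
(no output)
```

View pics/g0.png

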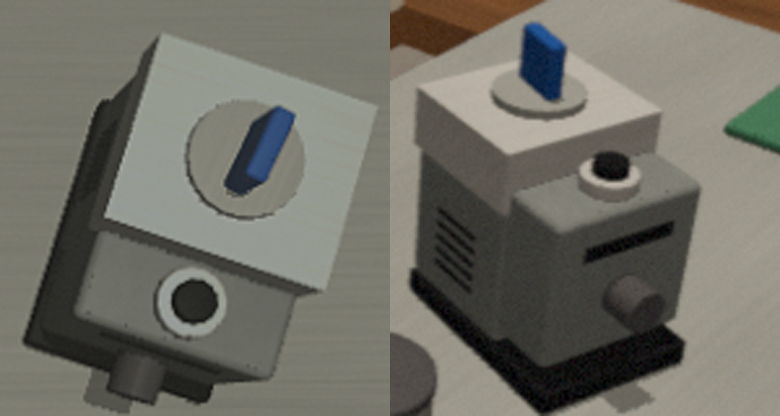

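View pics/c0.png

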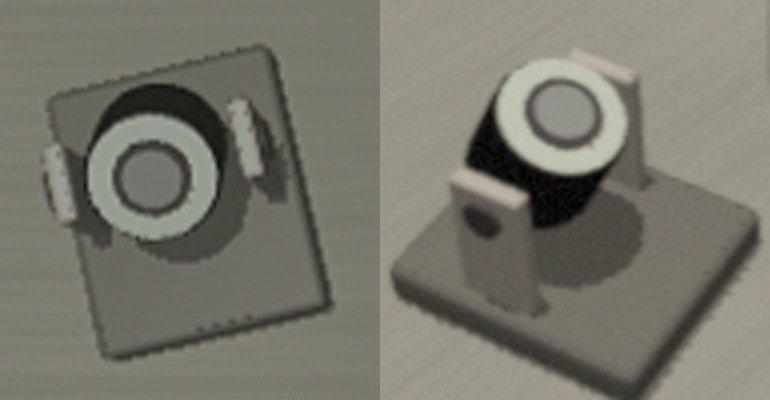

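The grinder crop shows the blue fin on its round flange and the black button in its white collar. The camera crop shows the light ring tilted between its cheeks. Next I'll compute positions.

```bash
python3 - <<'E'
from h import *
t=load('top0');s=load('side0')
np.set_printoptions(precision=4,suppress=True)
T=lambda x,y:(350+x/2.6-.3,110+y/2.6-.3)
S=lambda x,y:(300+(x-390)/2.6-.3,90+y/2.6-.3)
print('deck corners z=.19')
c=[atz(t,*T(*p),.19) for p in [(165,35),(377,106),(325,292),(105,217)]]
for p in c: print(p)
c=np.array(c);print('mean',c.mean(0),'edges',[np.linalg.norm(c[i]-c[(i+1)%4]) for i in range(4)])
print('side deck',[atz(s,*S(*p),.19) for p in [(417,88),(512,155),(660,113)]])
print('flange ctr top z=.198',atz(t,*T(246,158),.198))
print('side flange z.198',atz(s,*S(539,93),.198))
print('fin top ctr',[atz(t,*T(*p),.242) for p in [(285,108),(258,180)]])
print('fin top corners side',[atz(s,*S(*p),.242) for p in [(530,25),(563,42)]])
print('button top',atz(t,*T(196,300),.172),'side',atz(s,*S(611,163),.172))
print('tri button',tri(ray(t,*T(196,300)),ray(s,*S(611,161))))
# camera
C=lambda x,y:(140+x/4-.4,160+y/4-.4)
D=lambda x,y:(155+(x-380)/390*110-.4,255+y/400*115-.4)
b=np.array([atz(t,*C(*p),.022) for p in [(47,97),(272,44),(333,308),(105,360)]])
print('base',b,b.mean(0),[np.linalg.norm(b[i]-b[(i+1)%4]) for i in range(4)])
print('base side',[atz(s,*D(*p),.022) for p in [(392,270),(635,385),(760,213)]])
L=tri(ray(t,*C(152,177)),ray(s,*D(562,111)));print('lens',L, proj(t,L)-C(152,177),proj(s,L)-D(562,111))
print('ring ctr',tri(ray(t,*C(152,176)),ray(s,*D(562,116))))
E
```

```text
deck corners z=.19
[ 0.7109 -0.2033  0.19  ]
[ 0.667  -0.3332  0.19  ]
[ 0.553  -0.2947  0.19  ]
[ 0.5987 -0.1627  0.19  ]
mean [ 0.6324 -0.2485  0.19  ] edges [np.float64(0.13712250525315628), np.float64(0.12026322269899906), np.float64(0.13967943180101605), np.float64(0.11932480592781242)]
side deck [array([ 0.7065, -0.1922,  0.19  ]), array([ 0.5945, -0.1584,  0.19  ]), array([ 0.5509, -0.2834,  0.19  ])]
flange ctr top z=.198 [ 0.633  -0.2472  0.198 ]
side flange z.198 [ 0.626  -0.2351  0.198 ]
fin top ctr [array([ 0.6535, -0.2566,  0.242 ]), array([ 0.612, -0.239,  0.242])]
fin top corners side [array([ 0.6467, -0.2459,  0.242 ]), array([ 0.6127, -0.2383,  0.242 ])]
button top [ 0.5501 -0.2212  0.172 ] side [ 0.553  -0.2243  0.172 ]
tri button [ 0.5501 -0.2195  0.1768]
base [[0.6427 0.252  0.022 ]
 [0.6676 0.145  0.022 ]
 [0.5423 0.1148 0.022 ]
 [0.5181 0.2216 0.022 ]] [0.5927 0.1833 0.022 ] [np.float64(0.10993297094820584), np.float64(0.1288648839898857), np.float64(0.10947848721421623), np.float64(0.1282709153369554)]
base side [array([0.6381, 0.2551, 0.022 ]), array([0.5149, 0.2263, 0.022 ]), array([0.542 , 0.1227, 0.022 ])]
lens [0.595  0.1862 0.0989] [[-0.239 -0.285]] [[0.4238 0.0804]]
ring ctr [0.5955 0.1866 0.0959]
```

```bash
cat > lens.py <<'E'
from h import *
from scipy.optimize import least_squares
def contour(s,roi,thr,f=8):
    x,y,w,h=roi
    g=cv2.cvtColor(s['frame'],cv2.COLOR_RGB2GRAY)[y:y+h,x:x+w]
    G=cv2.resize(g,None,fx=f,fy=f,interpolation=cv2.INTER_CUBIC)
    _,m=cv2.threshold(G,thr,255,cv2.THRESH_BINARY)
    cs,_=cv2.findContours(m,cv2.RETR_EXTERNAL,cv2.CHAIN_APPROX_NONE)
    c=max(cs,key=cv2.contourArea)
    c=cv2.convexHull(c)
    mm=cv2.cvtColor(G,cv2.COLOR_GRAY2BGR); cv2.drawContours(mm,[c],-1,(0,0,255),1)
    e=cv2.fitEllipse(c)
    cv2.ellipse(mm,e,(0,255,0),1)
    pts=cv2.ellipse2Poly((0,0),(1000,1000),0,0,359,10)/1000.
    a=np.deg2rad(e[2]);R=np.array([[np.cos(a),-np.sin(a)],[np.sin(a),np.cos(a)]])
    p=np.array(e[0])+(pts*np.array(e[1])/2)@R.T
    return (p+.5)/f-.5+[x,y], (np.array(e[0])+.5)/f-.5+[x,y], np.array(e[1])/f, e[2], mm
E
python3 - <<'E'
from lens import *
np.set_printoptions(precision=4,suppress=True)
t=load('top0');s=load('side0')
A=contour(t,(159,183,37,40),125);B=contour(s,(183,267,44,40),128)
for k in(A,B): print(k[1:4])
h=max(A[4].shape[0],B[4].shape[0])
cv2.imwrite('pics/el0.png',np.hstack([cv2.copyMakeBorder(k[4],0,h-k[4].shape[0],0,0,cv2.BORDER_CONSTANT) for k in(A,B)]))
E
```

```text
(array([177.5044, 203.7838]), array([30.6222, 32.1828]), 102.1396713256836)
(array([204.4522, 276.1095]), array([45.6429, 57.4454]), 163.5360565185547)
```

View pics/el0.png

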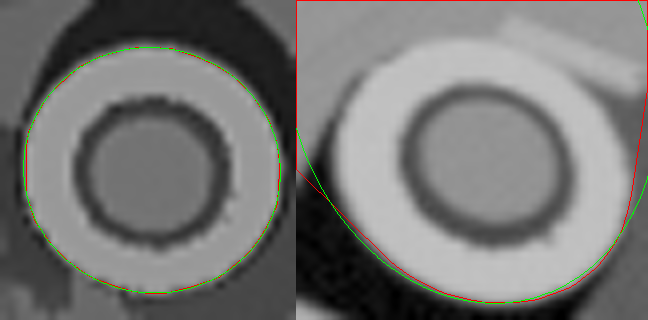

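The ring in the top view is nearly a circle, so the camera looks toward the robot. The side contour bled into the background, so I'll raise its threshold and fit the lens pose.

```bash
python3 - <<'E'
from lens import *
np.set_printoptions(precision=4,suppress=True)
t=load('top0');s=load('side0')
A=contour(t,(159,183,37,40),125);B=contour(s,(183,267,44,42),172)
for k in(A,B): print(k[1:4])
cv2.imwrite('pics/el1.png',B[4])
u=np.array([.972,.236,0]);u/=np.linalg.norm(u)
ths=np.linspace(0,2*np.pi,721)
def circ(c,n,r):
    a=np.cross(n,[0,1,0]);a/=np.linalg.norm(a);b=np.cross(n,a)
    return c+r*(np.outer(np.cos(ths),a)+np.outer(np.sin(ths),b))
from scipy.spatial import cKDTree
def res(p,sets,free=False):
    c=p[:3]; r=p[3]
    n=np.array([p[4],p[5],1.]);n/=np.linalg.norm(n)
    o=[]
    for S,k in sets:
        d,_=cKDTree(proj(S,circ(c,n,r))).query(k[0]);o.append(d)
    return np.concatenate(o)
for sets,name in (([(t,A),(s,B)],'both'),):
    best=None
    for sg in (-.5,.5):
        f=least_squares(res,[.595,.186,.098,.028,u[0]*sg,u[1]*sg],args=(sets,))
        n=np.array([f.x[4],f.x[5],1]);n/=np.linalg.norm(n)
        print(name,f.cost,f.x[:4],n,'tilt',np.degrees(np.arccos(n[2])),'az',np.degrees(np.arctan2(n[1],n[0])))
E
```

```text
(array([177.5044, 203.7838]), array([30.6222, 32.1828]), 102.1396713256836)
(array([207.5936, 286.0896]), array([34.6984, 38.2569]), 79.0981674194336)
both 8.135263670491495 [0.5936 0.1852 0.101  0.0283] [-0.3349  0.1413  0.9316] tilt 21.312150323822408 az 157.1264444054575
both 8.135651418937696 [0.5936 0.1853 0.101  0.0283] [-0.3332  0.1422  0.9321] tilt 21.2410941278705 az 156.89126588843962
```

View pics/el1.png

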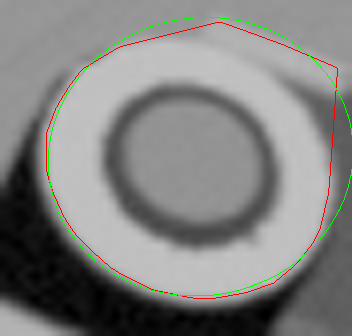

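```bash
cat >> lens.py <<'E'
from scipy.spatial import cKDTree
ths=np.linspace(0,2*np.pi,1441)
def circ(c,n,r):
    a=np.cross(n,[0,1,0]);a/=np.linalg.norm(a);b=np.cross(n,a)
    return c+r*(np.outer(np.cos(ths),a)+np.outer(np.sin(ths),b))
def conts(s,roi,thr,f=8):
    """outer and hole contour points, subpixel"""
    x,y,w,h=roi
    g=cv2.cvtColor(s['frame'],cv2.COLOR_RGB2GRAY)[y:y+h,x:x+w]
    G=cv2.GaussianBlur(cv2.resize(g,None,fx=f,fy=f,interpolation=cv2.INTER_CUBIC),(0,0),3)
    _,m=cv2.threshold(G,thr,255,cv2.THRESH_BINARY)
    cs,hi=cv2.findContours(m,cv2.RETR_CCOMP,cv2.CHAIN_APPROX_NONE)
    o=max([c for c,k in zip(cs,hi[0]) if k[3]<0],key=cv2.contourArea)
    i=max([c for c,k in zip(cs,hi[0]) if k[3]>=0],key=cv2.contourArea)
    mm=cv2.cvtColor(G,cv2.COLOR_GRAY2BGR);cv2.drawContours(mm,[o],-1,(0,0,255),1);cv2.drawContours(mm,[i],-1,(0,255,0),1)
    F=lambda c:(c[:,0].astype(float)+.5)/f-.5+[x,y]
    return F(o),F(i),mm
E
python3 - <<'E'
from lens import *
np.set_printoptions(precision=4,suppress=True)
t=load('top0');s=load('side0')
A=conts(t,(159,183,37,40),115);B=conts(s,(183,267,44,42),160)
# side outer: keep clean lower-left part
cs=np.array([207.5,287]);so=B[0];d=so-cs;so=so[(d[:,0]<-6)|(d[:,1]>6)]
for k in (A[1],B[1]): print(cv2.fitEllipse(k.astype(np.float32)))
cv2.imwrite('pics/el2.png',np.hstack([A[2],cv2.resize(B[2],None,fx=320/B[2].shape[0],fy=320/B[2].shape[0])]))
def res(p,use):
    n=np.array([p[5],p[6],1.]);n/=np.linalg.norm(n);o=[]
    for S,pts,ri in use:
        q,_=cKDTree(proj(S,circ(p[:3],n,p[ri]))).query(pts)
        o.append(q/np.sqrt(len(pts)))
    return np.concatenate(o)
for name,use in (('all',[(t,A[0],3),(s,so,3),(t,A[1],4),(s,B[1],4)]),('inner',[(t,A[1],4),(s,B[1],4)]),('outer',[(t,A[0],3),(s,so,3)])):
    f=least_squares(res,[.595,.186,.098,.028,.017,-.4,-.1],args=(use,))
    n=np.array([f.x[5],f.x[6],1]);n/=np.linalg.norm(n)
    print(name,f.cost,f.x[:5],n,'tilt',np.degrees(np.arccos(n[2])),'az',np.degrees(np.arctan2(n[1],n[0])))
E
```

```text
((177.59693908691406, 204.07147216796875), (19.49281883239746, 20.30436897277832), 101.43418884277344)
((206.4334716796875, 287.3443908691406), (20.65470314025879, 23.970083236694336), 119.98957824707031)
all 0.10233986670936915 [0.5946 0.1862 0.0981 0.0277 0.0178] [-0.4132 -0.0528  0.9091] tilt 24.619339878467613 az -172.71976758405344
inner 0.039807560835979396 [0.5944 0.1862 0.0979 1.0588 0.0178] [-0.4408 -0.0588  0.8957] tilt 26.40686472859459 az -172.40565146093513
outer 0.03840713389747591 [ 0.5947  0.1862  0.0983  0.0277 -8.2859] [-0.4036 -0.0439  0.9139] tilt 23.955380187793374 az -173.79887237736907
```

View pics/el2.png

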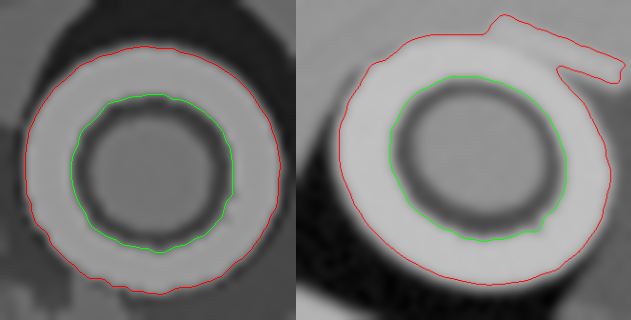

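Lens estimates agree to about 1 mm, with a tilt of 24 to 26° toward the robot. The azimuth also matches the base's long axis. Deck size (120 x 138 mm) and the 89 mm button distance agree too. Next I'll rise, turn the jaws to the grinder's axes and shut them for the button press.

Call:
servo_tool:
  motion:
    - [0,0,-12,0,0,0.104,-1]
    - [0,0,-12,0,0,0.104,-1]
    - [0,0,-12,0,0,0.104,-1]
    - [0,0,-12,0,0,0.104,-1]
    - [0,0,-12,0,0,0.104,-1]
    - [0,0,-12,0,0,0.104,-1]
    - [0,0,-12,0,0,0.104,-1]
    - [0,0,0,0,0,0,-1]
  grip_force: 60

```text
t: 0.82
tcp_pos: [0.235, -0.5755, 0.3127]
tool_rot: [0.982, -0.187, -0.003, -0.007]
force: [-0.6, 0.2, 0.2]
finger_gap: -0.001
```

```bash
cat >> h.py <<'E'
from scipy.spatial.transform import Rotation as Ro
def delta(P,Rt=None,st=None):
    st=st or manip.sense(); R=Ro.from_quat(st['tool_rot'])
    d=R.inv().apply(np.array(P)-st['tcp_pos'])*1000
    rv=(R.inv()*Rt).as_rotvec() if Rt is not None else np.zeros(3)
    print('delta mm',np.round(d,1),'rotvec',np.round(rv,3),'norm',round(float(np.linalg.norm(d)),1),round(float(np.linalg.norm(rv)),3))
def down(yaw): # tool z down, tool x at yaw deg
    c,s=np.cos(np.radians(yaw)),np.sin(np.radians(yaw))
    return Ro.from_matrix(np.array([[c,s,0],[s,-c,0],[0,0,-1]]))
E
python3 - <<'E'
from h import *
delta([.5495,-.2205,.30],down(-19.5))
E
```

```text
delta mm [ 161.9 -445.6   16.8] rotvec [-0.012  0.008 -0.036] norm 474.4 0.039
```

Call:
servo_tool:
  motion:
    - [6,-17,0,-0.003,0.002,-0.01,-1]
    - [13,-36,1,-0.003,0.002,-0.01,-1]
    - [14,-38,1,-0.003,0.002,-0.01,-1]
    - [14,-38,1,-0.003,0.002,-0.006,-1]
    - [14,-38,1,0,0,0,-1]
    - [14,-38,1,0,0,0,-1]
    - [14,-38,1,0,0,0,-1]
    - [14,-38,1,0,0,0,-1]
    - [14,-38,1,0,0,0,-1]
    - [14,-38,1,0,0,0,-1]
    - [14,-38,1,0,0,0,-1]
    - [6,-18,1,0,0,0,-1]

```text
t: 1.82
tcp_pos: [0.5112, -0.219, 0.2905]
tool_rot: [0.988, -0.156, -0.005, -0.007]
force: [0.6, 0.0, 0.7]
finger_gap: 0.002
```

```bash
python3 - <<'E'
from h import *
print(manip.sense())
delta([.5495,-.2205,.30],down(-19.5))
E
```

```text
{'t': 1.8167, 'q': array([-0.60967929,  0.37450998,  1.52467537,  0.00780099,  1.25792116,
        1.27096178]), 'qd': array([ 0.43637759,  0.08297936, -0.05798687, -0.03342374,  0.00133356,
        0.38784055]), 'tau': array([ -0.78969145, -38.33231449, -18.32902372,   0.17311298,
         0.08573564,  -0.09834168]), 'tcp_pos': array([ 0.51119345, -0.21895901,  0.29045441]), 'tool_rot': array([ 0.98779659, -0.15551217, -0.0053425 , -0.00673262]), 'force': array([0.62780267, 0.03765701, 0.71944239]), 'ft_torque': array([-0.01441825, -0.05739678, -0.02105313]), 'finger_gap': 0.0023269300653241546}
delta mm [ 36.8 -10.4  -9.9] rotvec [-0.011  0.013  0.028] norm 39.5 0.033
```

Call:
servo_tool:
  motion:
    - [18,-5,-5,-0.006,0.006,0.014,-1]
    - [18,-5,-5,-0.005,0.007,0.014,-1]
    - [0,0,0,0,0,0,-1]
    - [0,0,0,0,0,0,-1]

```text
t: 2.15
tcp_pos: [0.5493, -0.207, 0.295]
tool_rot: [0.987, -0.158, -0.005, -0.004]
force: [0.2, 0.2, 0.0]
finger_gap: -0.004
```

```bash
python3 - <<'E'
from h import *
s=snap('wrist','wrist1');snap('side','side1')
delta([.5495,-.2205,.30],down(-19.5))
np.set_printoptions(precision=4,suppress=True)
print(proj(s,[[.5495,-.2205,.172],[.6324,-.248,.242]]))
E
```

```text
delta mm [ 4.7 11.7 -4.9] rotvec [-0.006  0.011  0.02 ] norm 13.6 0.024
[[295.6407 193.5458]
 [304.1131  60.2369]]
```

View pics/wrist1.png

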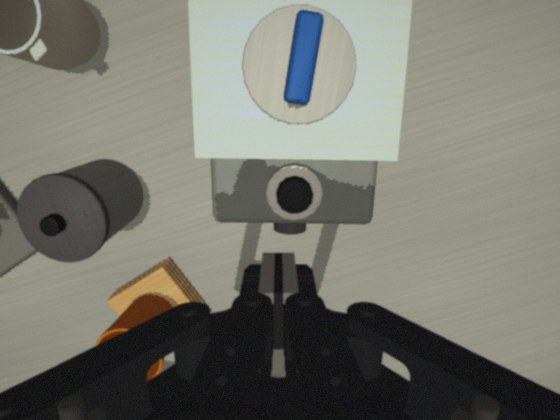

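View pics/side1.png

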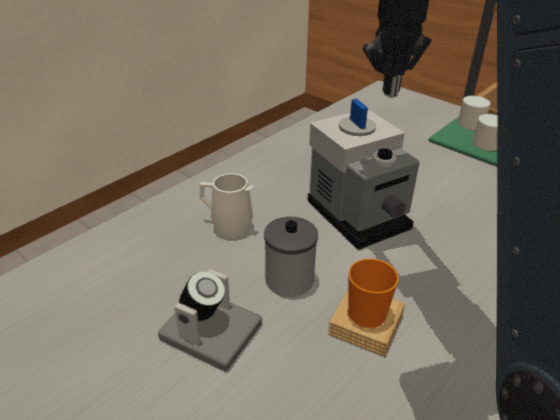

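The wrist view puts the button at (295,194) and the fin centre at (304,58), within 2 px of my predictions. The fin is slightly skewed to the tool, so I'll measure that and the press moves.

```bash
python3 - <<'E'
from h import *
np.set_printoptions(precision=4,suppress=True)
s=load('wrist1')
hsv=cv2.cvtColor(s['frame'],cv2.COLOR_RGB2HSV);m=cv2.inRange(hsv,(100,120,60),(130,255,255));m[200:]=0
ys,xs=np.nonzero(m);print(xs.min(),xs.max(),ys.min(),ys.max())
c=max(cv2.findContours(m,cv2.RETR_EXTERNAL,cv2.CHAIN_APPROX_NONE)[0],key=cv2.contourArea)
P=np.array([atz(s,*p,.242)[:2] for p in c[:,0]])*1000
r=cv2.minAreaRect(P.astype(np.float32));print('fin rect (top+side face)',r, cv2.boxPoints(r))
i=cv2.resize(s['frame'][0:130,220:390],None,fx=4,fy=4,interpolation=cv2.INTER_CUBIC);cv2.imwrite('pics/fin1.png',i[:,:,::-1])
e=[atz(s,*p,.19) for p in [(190,0),(195,160),(410,0),(397,160)]];print(np.array(e))
for a,b in((0,1),(2,3),(3,1)):
    d=e[a]-e[b];print(np.degrees(np.arctan2(d[1],d[0])))
print('btn',atz(s,295,194,.172),tri(ray(s,295,194),ray(load('side0'),385,152.5),ray(load('top0'),425,225.4)))
delta([.5495,-.2205,.19],down(-19.5))
E
```

```text
285 321 11 103
fin rect (top+side face) ((633.5355224609375, -247.66529846191406), (12.646743774414062, 43.985313415527344), 62.741912841796875) [[ 611.089  -243.2139]
 [ 650.1898 -263.3591]
 [ 655.9821 -252.1167]
 [ 616.8812 -231.9715]]
[[ 0.6929 -0.1962  0.19  ]
 [ 0.5984 -0.1626  0.19  ]
 [ 0.6506 -0.3261  0.19  ]
 [ 0.5553 -0.2946  0.19  ]]
-19.587749386141315
-18.284333976449314
-108.08182809551465
btn [ 0.5493 -0.2199  0.172 ] [ 0.5498 -0.2201  0.1747]
delta mm [  5.9  12.4 105.1] rotvec [-0.006  0.011  0.02 ] norm 106.0 0.024
```

View pics/fin1.png

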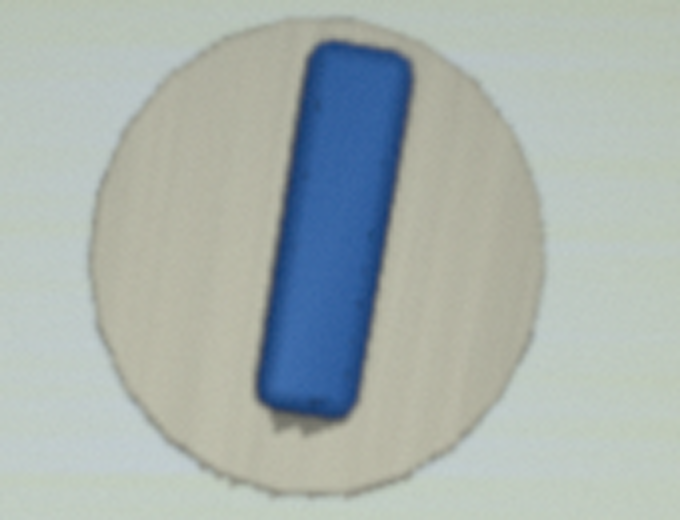

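The fin's top is 44 x 12.6 mm, centred at (0.6335, -0.2477), with yaw -27.3°. The button is at (0.5497, -0.2202) with its top about 0.175 high. I'll descend over the button.

Call:
servo_tool:
  motion:
    - [3,6,25,-0.003,0.006,0.01,-1]
    - [3,6,35,-0.003,0.005,0.01,-1]
    - [0,0,35,0,0,0,-1]
    - [0,0,8,0,0,0,-1]
    - [0,0,0,0,0,0,-1]
    - [0,0,0,0,0,0,-1]

```text
t: 2.75
tcp_pos: [0.546, -0.2237, 0.191]
tool_rot: [0.985, -0.17, 0.001, 0.001]
force: [-0.1, -0.6, 0.2]
finger_gap: 0.001
```

```bash
python3 - <<'E'
from h import *
delta([.5497,-.2202,.178],down(-19.5))
E
```

```text
delta mm [ 2.3 -4.5 13. ] rotvec [ 0.001 -0.002 -0.002] norm 14.0 0.003
```

Call:
servo_tool:
  motion:
    - [2,-4,5,0,0,0,-1]
    - [0,0,5,0,0,0,-1]
    - [0,0,4,0,0,0,-1]
    - [0,0,3,0,0,0,-1]

```text
t: 3.08
tcp_pos: [0.5516, -0.2224, 0.1791]
tool_rot: [0.985, -0.17, 0.005, 0.003]
force: [-2.9, 1.0, 2.1]
finger_gap: 0.003
```

```bash
python3 - <<'E'
from h import *
snap('side','side2');snap('wrist','wrist2');x=manip.sense();print(x['tcp_pos'],x['force'],x['ft_torque'])
a=cv2.imread('pics/side2.png')[100:220,300:440];b=cv2.imread('pics/wrist2.png')[60:360,130:430]
cv2.imwrite('pics/b2.png',np.hstack([cv2.resize(a,(420,360),interpolation=cv2.INTER_CUBIC),cv2.resize(b,(360,360))]))
E
```

```text
[ 0.55161867 -0.2224482   0.17888566] [-1.29500954  0.24481714  2.91184724] [ 0.05438317  0.28901643 -0.00533295]
```

View pics/b2.png

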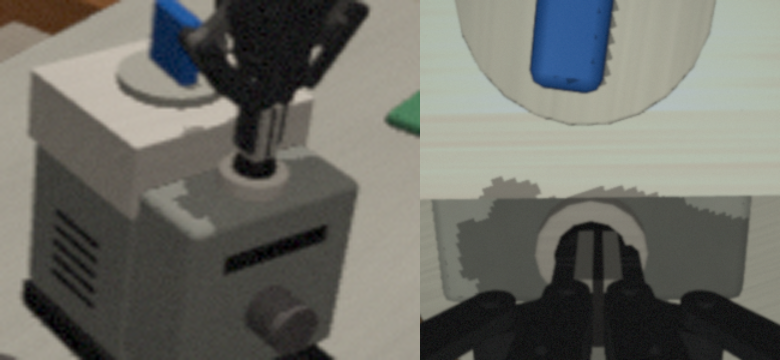

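The fingers are on the button, inside the white collar, with about 3 N at z = 0.179. I'll press on down.

Call:
servo_tool:
  motion:
    - [0,0,4,0,0,0,-1]
    - [0,0,4,0,0,0,-1]
    - [0,0,3,0,0,0,-1]
    - [0,0,2,0,0,0,-1]

```text
t: 3.52
tcp_pos: [0.5519, -0.2225, 0.1762]
tool_rot: [0.986, -0.169, 0.007, 0.004]
force: [-2.6, 1.1, 4.7]
finger_gap: 0.001
```

Call:
servo_tool:
  motion:
    - [0,0,6,0,0,0,-1]
    - [0,0,8,0,0,0,-1]
    - [0,0,8,0,0,0,-1]

```text
t: 3.77
tcp_pos: [0.5521, -0.2227, 0.1753]
tool_rot: [0.986, -0.168, 0.009, 0.007]
force: [-14.5, 8.0, 47.0]
finger_gap: 0.004
```

```bash
python3 - <<'E'
from h import *
snap('side','side3');snap('wrist','wrist3');x=manip.sense();print(x['tcp_pos'],x['force'],x['ft_torque'])
a=cv2.imread('pics/side3.png')[130:190,350:420];b=cv2.imread('pics/side0.png')[130:190,350:420]
cv2.imwrite('pics/b3.png',np.hstack([cv2.resize(k,(396,340),interpolation=cv2.INTER_CUBIC) for k in (a,b)]))
E
```

```text
[ 0.55210413 -0.22270057  0.17531205] [-14.31554128   6.57356982  45.02716893] [ 1.13205848  2.47282922 -0.06332932]
```

View pics/b3.png

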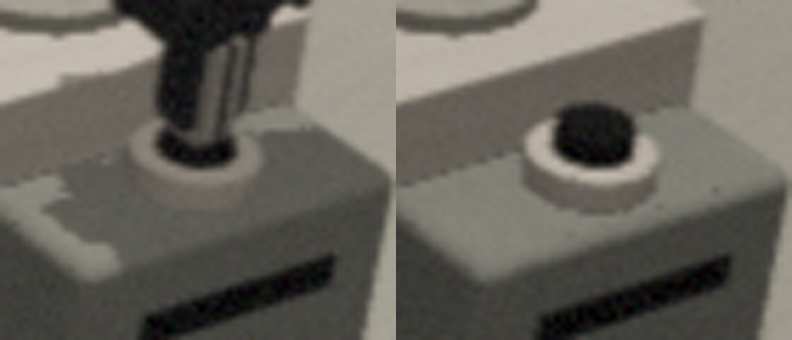

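View pics/wrist3.png

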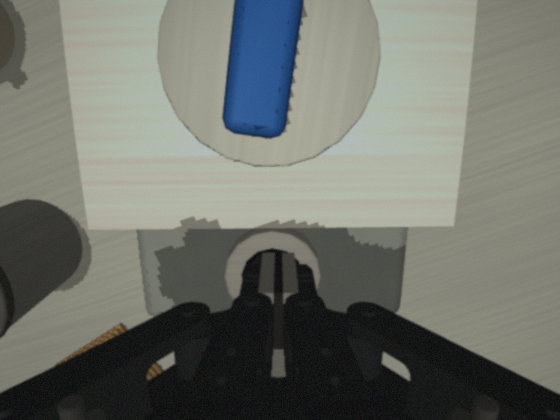

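The button sank flush into its collar. The force rose as a spring's does, to about 5 N, and then went rigid (47 N) about 6 mm below first touch, so the button is fully down. I'll back off and go above the fin with the hand half open.

Call:
servo_tool:
  motion:
    - [0,0,-15,0,0,0,-1]
    - [0,0,-30,0,0,0.03,-1]
    - [0,0,-38,0,0,0.04,0.2]
    - [0,0,-38,0,0,0.04,0.2]
    - [20,0,-5,0,0,0.02,0.2]
    - [25,0,0,0,0,0,0.2]
    - [15,0,0,0,0,0,0.2]
    - [0,0,0,0,0,0,0.2]
  grip_force: 60

```text
t: 4.53
tcp_pos: [0.6084, -0.2482, 0.3192]
tool_rot: [0.972, -0.234, 0.021, 0.009]
force: [0.1, 0.1, -0.6]
finger_gap: 0.599
```

```bash
python3 - <<'E'
from h import *
x=manip.sense();print(x['tcp_pos'],x['force'],x['finger_gap'])
delta([.6335,-.2477,.27],down(-27.3))
E
```

```text
[ 0.6083932  -0.24823022  0.31923894] [ 0.10511357  0.0703771  -0.5787945 ] 0.5993310442973812
delta mm [ 19.9 -12.3  50.1] rotvec [ 0.007 -0.045  0.003] norm 55.3 0.046
```

Call:
servo_tool:
  motion:
    - [10,-6,14,0.004,-0.022,0.001,0.2]
    - [10,-6,18,0.003,-0.022,0.001,0.2]
    - [0,0,10,0,0,0,0.2]
    - [0,0,0,0,0,0,0.2]
    - [0,0,0,0,0,0,0.2]

```text
t: 4.95
tcp_pos: [0.6316, -0.2462, 0.2753]
tool_rot: [0.972, -0.235, -0.0, -0.0]
force: [0.0, -1.2, -0.4]
finger_gap: 0.6
```

```bash
python3 - <<'E'
from h import *
s=snap('wrist','wrist4');snap('side','side4')
delta([.6335,-.2477,.27],down(-27.3))
print(proj(s,[[.6335,-.2477,.242]]))
a=cv2.imread('pics/side4.png')[60:180,290:430];b=cv2.imread('pics/wrist4.png')
cv2.imwrite('pics/b4.png',np.hstack([cv2.resize(a,(350,300),interpolation=cv2.INTER_CUBIC),cv2.resize(b,(400,300))]))
E
```

```text
delta mm [2.5 0.4 6. ] rotvec [-0.     0.001  0.002] norm 6.5 0.002
[[278.91337716 241.02161497]]
```

View pics/b4.png

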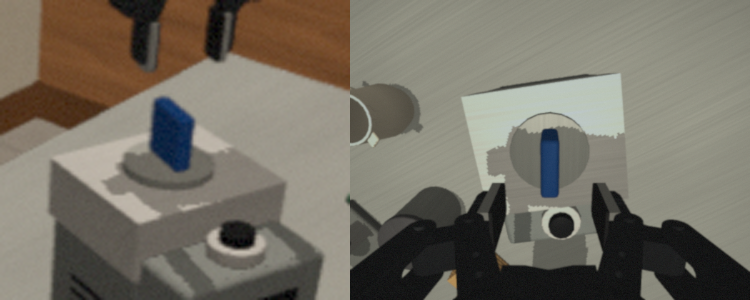

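```bash
python3 - <<'E'
from h import *
s=load('wrist4')
i=cv2.resize(s['frame'][160:290,200:360],None,fx=4,fy=4,interpolation=cv2.INTER_CUBIC);cv2.imwrite('pics/fin4.png',i[:,:,::-1])
E
```

```text
(no output)
```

View pics/fin4.png

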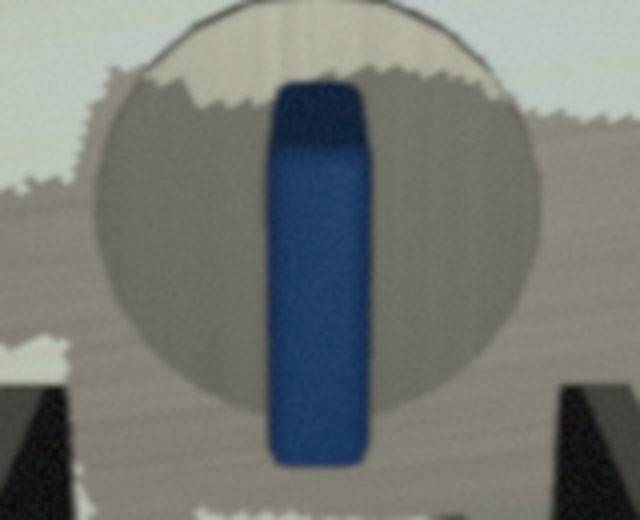

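The fin is upright in the wrist view, aligned with the jaws and centred between them to about 1 mm. I'll descend.

Call:
servo_tool:
  motion:
    - [2,0,20,0,0,0,0.2]
    - [1,0,25,0,0,0,0.2]
    - [0,0,20,0,0,0,0.2]
    - [0,0,6,0,0,0,0.2]
    - [0,0,0,0,0,0,0.2]
    - [0,0,0,0,0,0,0.2]

```text
t: 5.55
tcp_pos: [0.6347, -0.2492, 0.2117]
tool_rot: [0.972, -0.236, 0.006, 0.002]
force: [0.4, 0.4, 0.5]
finger_gap: 0.597
```

```bash
python3 - <<'E'
from h import *
delta([.6340,-.2479,.204],down(-27.3)); print(manip.sense()['force'])
E
```

```text
delta mm [-1.3 -0.8  7.7] rotvec [ 0.001 -0.013  0.001] norm 7.8 0.013
[0.39764743 0.40121783 0.50223201]
```

Call:
servo_tool:
  motion:
    - [-1,-0.5,7,0.001,-0.013,0,0.2]
    - [0,0,1,0,0,0,0.2]
    - [0,0,0,0,0,0,-1]
    - [0,0,0,0,0,0,-1]
    - [0,0,0,0,0,0,-1]
    - [0,0,0,0,0,0,-1]
    - [0,0,0,0,0,0,-1]
    - [0,0,0,0,0,0,-1]
    - [0,0,0,0,0,0,-1]
  grip_force: 80

```text
t: 6.3
tcp_pos: [0.6364, -0.2496, 0.2091]
tool_rot: [0.972, -0.236, 0.004, 0.001]
force: [0.4, 0.8, 0.4]
finger_gap: 0.152
```

The fingers stopped at 13 mm on the 14 mm fin. I'll lift straight up.

Call:
servo_tool:
  motion:
    - [0,0,-6,0,0,0,-1]
    - [0,0,-10,0,0,0,-1]
    - [0,0,-15,0,0,0,-1]
    - [0,0,-20,0,0,0,-1]
    - [0,0,-25,0,0,0,-1]
    - [0,0,-20,0,0,0,-1]
    - [0,0,-15,0,0,0,-1]
    - [0,0,0,0,0,0,-1]
  grip_force: 110

```text
t: 6.97
tcp_pos: [0.6326, -0.2475, 0.3228]
tool_rot: [0.972, -0.235, -0.002, -0.001]
force: [0.2, 0.0, -2.5]
finger_gap: 0.149
```

```bash
python3 - <<'E'
from h import *
x=manip.sense();print(x['tcp_pos'],x['force'],x['finger_gap'],x['q'])
snap('wrist','wrist5');snap('side','side5')
a=cv2.imread('pics/side5.png');b=cv2.imread('pics/wrist5.png')
cv2.imwrite('pics/b5.png',np.hstack([cv2.resize(a,(400,300)),cv2.resize(b,(400,300))]))
E
```

```text
[ 0.63262154 -0.24748658  0.32278172] [ 0.20757227  0.0293365  -2.541202  ] 0.14935598407519596 [-5.36918567e-01  5.29746947e-01  1.16626874e+00 -2.80121625e-04
  1.45001375e+00  1.50936458e+00]
```

View pics/b5.png

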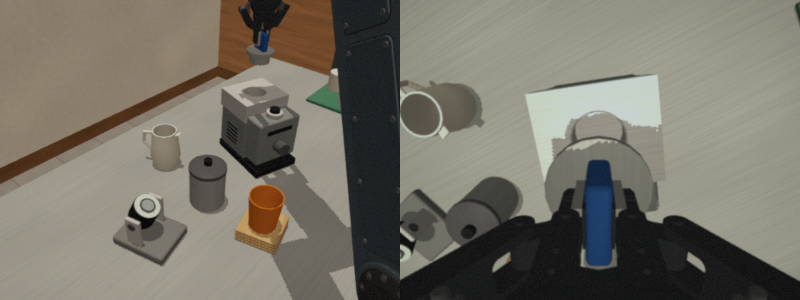

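Lifted, with a weight of about 2.5 N; the carrier hangs straight between the fingers, well above the grinder. I'll turn the tool toward the camera's azimuth, then travel high to a viewing pose.

Call:
servo_tool:
  motion:
    - [0,0,0,0,0,-0.05,-1]
    - [0,0,0,0,0,-0.1,-1]
    - [0,0,0,0,0,-0.1,-1]
    - [0,0,0,0,0,-0.1,-1]
    - [0,0,0,0,0,-0.1,-1]
    - [0,0,0,0,0,-0.1,-1]
    - [0,0,0,0,0,-0.1,-1]
    - [0,0,0,0,0,-0.05,-1]
    - [0,0,0,0,0,0,-1]

```text
t: 7.82
tcp_pos: [0.6222, -0.2415, 0.2995]
tool_rot: [0.991, 0.129, -0.019, -0.014]
force: [-0.4, 0.1, -3.4]
finger_gap: 0.146
```

```bash
python3 - <<'E'
from h import *
delta([.50,.16,.33],down(13.6))
E
```

```text
delta mm [ -15.9 -420.2  -15.9] rotvec [-0.033  0.034  0.022] norm 420.8 0.052
```

Call:
servo_tool:
  motion:
    - [-1,-15,-4,-0.004,0.004,0.002,-1]
    - [-1,-25,-4,-0.004,0.004,0.002,-1]
    - [-1,-34,-4,-0.004,0.004,0.002,-1]
    - [-1,-36,-4,-0.004,0.004,0.002,-1]
    - [-1,-36,-4,-0.004,0.004,0.002,-1]
    - [-1,-36,-4,-0.004,0.004,0.002,-1]
    - [-1,-36,-4,-0.004,0.004,0.002,-1]
    - [-1,-36,-4,-0.004,0.004,0.002,-1]
    - [-1,-36,-3,0,0,0,-1]
    - [-1,-34,-3,0,0,0,-1]
    - [-1,-25,-3,0,0,0,-1]
    - [0,-12,0,0,0,0,-1]

```text
t: 8.82
tcp_pos: [0.5147, 0.1174, 0.33]
tool_rot: [0.994, 0.106, -0.015, -0.006]
force: [-0.2, -0.9, -3.7]
finger_gap: 0.143
```

```bash
python3 - <<'E'
from h import *
delta([.50,.16,.33],down(13.6)); print(manip.sense()['qd'])
E
```

```text
delta mm [ -5.4 -44.7   0.8] rotvec [-0.016  0.029 -0.026] norm 45.0 0.042
[ 0.28668824  0.00460713  0.0323713  -0.01712019 -0.01526082  0.2907143 ]
```

Call:
servo_tool:
  motion:
    - [-2,-20,0,-0.008,0.015,-0.013,-1]
    - [-3,-18,0,-0.008,0.014,-0.013,-1]
    - [0,0,0,0,0,0,-1]
    - [0,0,0,0,0,0,-1]

```text
t: 9.15
tcp_pos: [0.4963, 0.159, 0.3268]
tool_rot: [0.993, 0.119, -0.004, -0.0]
force: [-0.3, 0.3, -3.1]
finger_gap: 0.147
```

```bash
python3 - <<'E'
from h import *
print(manip.sense()['tcp_pos'],manip.sense()['qd'])
s=snap('wrist','wrist6');snap('side','side6')
print(proj(s,[[.5945,.1862,.098]]))
a=cv2.imread('pics/side6.png');b=cv2.imread('pics/wrist6.png')
cv2.imwrite('pics/b6.png',np.hstack([cv2.resize(a,(400,300)),cv2.resize(b,(400,300))]))
E
```

```text
[0.49630874 0.15898592 0.3268159 ] [ 0.03704901 -0.00507547  0.0329264   0.02333088  0.00656254  0.02195518]
[[274.52851985  69.49930382]]
```

View pics/b6.png

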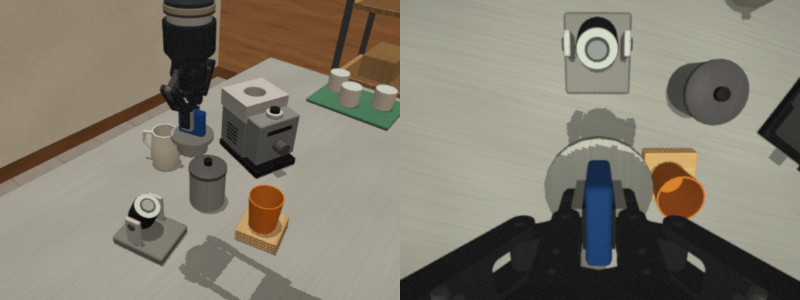

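The lens appears at (276,69) in the wrist view, against a predicted (274.5,69.5), and the base looks axis-aligned. I'll refine the lens axis from three views.

```bash
python3 - <<'E'
from lens import *
np.set_printoptions(precision=4,suppress=True)
t=load('top0');s=load('side0');w=load('wrist6')
A=conts(t,(159,183,37,40),115);B=conts(s,(183,267,44,42),160);C=conts(w,(238,30,75,75),150)
cv2.imwrite('pics/el6.png',C[2])
so=B[0];d=so-[207.5,287];so=so[(d[:,0]<-6)|(d[:,1]>6)]
def nrm(p,m): 
    if m: a=np.radians(p[6]);n=np.array([-np.sin(p[5])*np.cos(a),-np.sin(p[5])*np.sin(a),np.cos(p[5])]);
    return n
def mk(use,az):
    def res(p):
        q=np.r_[p[:6],az if az is not None else p[6]]
        n=nrm(q,1);o=[]
        for S,pts,ri in use:
            dd,_=cKDTree(proj(S,circ(p[:3],n,p[ri]))).query(pts); o.append(dd/np.sqrt(len(pts)))
        return np.concatenate(o)
    return res
inner=[(t,A[1],4),(s,B[1],4),(w,C[1],4)];outer=[(t,A[0],3),(s,so,3),(w,C[0],3)]
for name,use in (('all',inner+outer),('inner',inner),('outer',outer),('w only',[(w,C[0],3),(w,C[1],4)])):
  for az in (None,13.6):
    x0=[.5945,.186,.098,.0277,.0178,.43,13.6]
    if name=='w only':
        f=least_squares(lambda p:np.r_[mk(use,az)(np.r_[p[:2],.098,.0277,.0178,p[2:]] if 0 else np.r_[p[0],p[1],.098,p[2:]]),0],[.5945,.186,.0277,.0178,.43,13.6]);X=np.r_[f.x[:2],.098,f.x[2:]]
    else: f=least_squares(mk(use,az),x0);X=f.x
    print(name,az,round(f.cost,4),X[:5],'tilt',np.degrees(X[5]),'az',X[6])
b=[atz(w,*p,.022) for p in [((566-400)*1.4,13*1.4),((633-400)*1.4,13*1.4),((630-400)*1.4,93*1.4),((566-400)*1.4,93*1.4)]]
print(np.array(b))
E
```

```text
all None 0.4486 [0.595  0.1856 0.0976 0.0279 0.0174] tilt 24.02676091282214 az 6.229173898577535
all 13.6 0.526 [0.595  0.1856 0.0973 0.028  0.0175] tilt 24.824962971044755 az 13.6
inner None 0.2191 [  0.5948   0.1856   0.0973 453.213    0.0175] tilt 25.746898734417247 az 3.8933375161545807
inner 13.6 0.2693 [   0.5948    0.1856    0.0972 -122.5653    0.0176] tilt 26.96177660990944 az 13.6
outer None 0.1402 [   0.5952    0.1857    0.0977    0.0279 6033.356 ] tilt 23.27795747606459 az 7.039398366997236
outer 13.6 0.1727 [ 0.5953  0.1857  0.0973  0.0279 -0.0342] tilt 23.808415045745658 az 13.6
w only None 0.066 [0.5951 0.1853 0.098  0.0279 0.0171] tilt 22.740166667645994 az 13.48210850370156
w only 13.6 0.066 [0.5951 0.1853 0.098  0.0279 0.0171] tilt 22.74100958889017 az 13.6
[[0.6433 0.248  0.022 ]
 [0.6686 0.1446 0.022 ]
 [0.5461 0.1159 0.022 ]
 [0.5203 0.2218 0.022 ]]
```

View pics/el6.png

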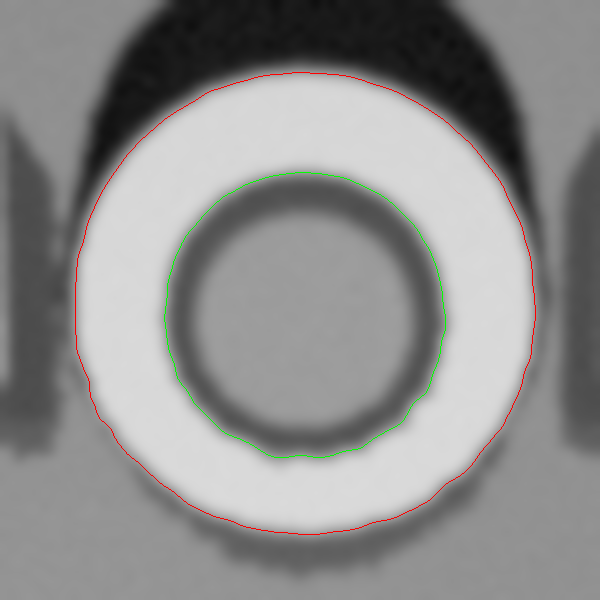

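```bash
python3 - <<'E'
from lens import *
np.set_printoptions(precision=2,suppress=True)
L=np.array([.595,.1857,.0976]);az=np.radians(13.6)
views={'top0':(150,165,60,70),'side0':(165,255,90,90),'wrist6':(225,5,100,110)}
best=[]
for tl in range(16,36,2):
    a=np.radians(tl);n=np.array([-np.sin(a)*np.cos(az),-np.sin(a)*np.sin(az),np.cos(a)]);o=[tl]
    for k,(x,y,w,h) in views.items():
        s=load(k);f=4
        g=cv2.cvtColor(s['frame'],cv2.COLOR_RGB2GRAY)[y:y+h,x:x+w];g=cv2.resize(g,None,fx=f,fy=f,interpolation=cv2.INTER_CUBIC)
        pts=np.vstack([proj(s,circ(L,n,.0300)),proj(s,circ(L-.050*n,n,.0300))]);
        m=np.zeros(g.shape,np.uint8);cv2.fillConvexPoly(m,cv2.convexHull(((pts-[x,y]+.5)*f-.5).astype(np.int32)),255)
        r=proj(s,circ(L,n,.0279));m2=np.zeros_like(m);cv2.fillConvexPoly(m2,cv2.convexHull(((r-[x,y]+.5)*f-.5).astype(np.int32)),255)
        pred=(m>0)&(m2==0); dark=(g<52)
        if tl==24: 
            im=cv2.cvtColor(g,cv2.COLOR_GRAY2BGR);im[...,2]=np.where(pred,255,im[...,2]);im[...,1]=np.where(dark,200,im[...,1]);cv2.imwrite(f'pics/m_{k}.png',cv2.resize(im,(260,int(260*h/w))))
        o.append((pred^dark)[:].sum()/f/f)
    print(o)
ims=[cv2.imread(f'pics/m_{k}.png') for k in views];H=max(i.shape[0] for i in ims)
cv2.imwrite('pics/m.png',np.hstack([cv2.copyMakeBorder(i,0,H-i.shape[0],0,0,cv2.BORDER_CONSTANT) for i in ims]))
E
```

```text
[16, np.float64(179.25), np.float64(575.75), np.float64(636.625)]
[18, np.float64(148.3125), np.float64(539.0625), np.float64(551.4375)]
[20, np.float64(124.4375), np.float64(501.875), np.float64(474.1875)]
[22, np.float64(107.0), np.float64(464.75), np.float64(416.3125)]
[24, np.float64(119.1875), np.float64(444.875), np.float64(455.8125)]
[26, np.float64(150.0625), np.float64(441.5625), np.float64(560.25)]
[28, np.float64(181.625), np.float64(475.0), np.float64(667.125)]
[30, np.float64(213.0), np.float64(513.3125), np.float64(775.3125)]
[32, np.float64(247.125), np.float64(554.8125), np.float64(883.0625)]
[34, np.float64(283.0625), np.float64(596.375), np.float64(990.25)]
```

View pics/m.png

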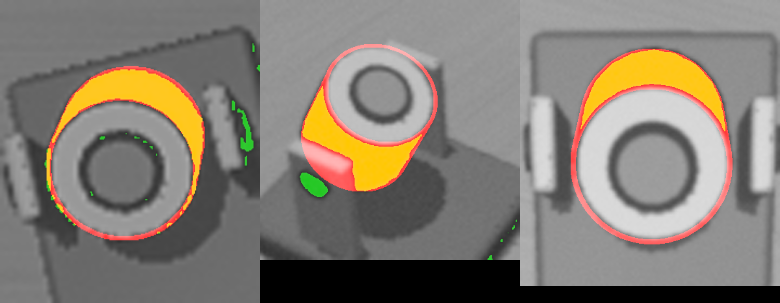

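The head's silhouette fits all three views at a tilt of 22 to 25°, with azimuth along the base. I take 23.5°, so the focus is about (0.5485, 0.1744, 0.2076). Next is the tilt and approach.

```bash
cat >> h.py <<'E'
TL,AZ=np.radians(23.5),np.radians(13.6)
NL=np.array([-np.sin(TL)*np.cos(AZ),-np.sin(TL)*np.sin(AZ),np.cos(TL)])
LENS=np.array([.595,.1857,.0976]); FOCUS=LENS+.12*NL
_x=np.array([np.cos(TL)*np.cos(AZ),np.cos(TL)*np.sin(AZ),np.sin(TL)]);_y=np.array([np.sin(AZ),-np.cos(AZ),0])
RF=Ro.from_matrix(np.c_[_x,_y,np.cross(_x,_y)])
FT=np.array([-.003,0,.043])
E
python3 - <<'E'
from h import *
print(FOCUS,RF.as_matrix()[:,2],-NL)
P=FOCUS-RF.apply(FT);print(P);delta(P,RF);delta(P+.05*NL,RF)
E
```

```text
[0.54849177 0.17444848 0.20764721] [ 0.38756854  0.0937627  -0.91706007] [ 0.38756854  0.0937627  -0.91706007]
[0.53450037 0.1710636  0.24827704]
delta mm [40.4 -3.3 78.3] rotvec [-0.002  0.417  0.   ] norm 88.1 0.417
delta mm [20.1 -3.4 32.6] rotvec [-0.002  0.417  0.   ] norm 38.4 0.417
```

Call:
servo_tool:
  motion:
    - [2,0,-1,0,0.06,0,-1]
    - [2,0,-1,0,0.09,0,-1]
    - [2,0,-1,0,0.09,0,-1]
    - [2,0,-1,0,0.09,0,-1]
    - [2,0,-1,0,0.07,0,-1]
    - [0,0,0,0,0,0,-1]
    - [0,0,0,0,0,0,-1]

```text
t: 9.83
tcp_pos: [0.5077, 0.153, 0.33]
tool_rot: [0.974, 0.11, 0.197, -0.022]
force: [0.3, 0.5, -2.8]
finger_gap: 0.146
```

```bash
python3 - <<'E'
from h import *
P=FOCUS-RF.apply(FT);delta(P,RF);print(manip.sense()['qd'],manip.sense()['q'])
E
```

```text
delta mm [ -4.  -11.7  87. ] rotvec [ 0.005  0.011 -0.012] norm 87.9 0.017
[-0.02272486 -0.00912769  0.0301284  -0.00161084  0.0069683  -0.0003059 ] [0.04086802 0.13693266 1.82037201 0.09989863 0.79327097 1.33173593]
```

Call:
servo_tool:
  motion:
    - [-1,-3,12,0.001,0.003,-0.003,-1]
    - [-1,-3,18,0.001,0.003,-0.003,-1]
    - [-1,-3,20,0.001,0.003,-0.003,-1]
    - [-1,-2,18,0.001,0.002,-0.003,-1]
    - [0,0,10,0,0,0,-1]
    - [0,0,4,0,0,0,-1]
    - [0,0,0,0,0,0,-1]
    - [0,0,0,0,0,0,-1]

```text
t: 10.5
tcp_pos: [0.5425, 0.1668, 0.2516]
tool_rot: [0.973, 0.113, 0.2, -0.022]
force: [-0.2, 0.7, -3.1]
finger_gap: 0.148
```

```bash
python3 - <<'E'
from h import *
P=FOCUS-RF.apply(FT);delta(P,RF);print(manip.sense()['qd'])
for n in('side','top','wrist'): snap(n,n+'7')
a=cv2.imread('pics/side7.png');b=cv2.imread('pics/top7.png')
cv2.imwrite('pics/b7.png',np.hstack([cv2.resize(a,(400,300)),cv2.resize(b,(400,300))]))
E
```

```text
delta mm [-7.5 -6.   0.3] rotvec [ 0.005  0.006 -0.006] norm 9.6 0.01
[-0.00483553  0.0130779  -0.01869302 -0.00295502  0.01344554  0.00408164]
```

View pics/b7.png

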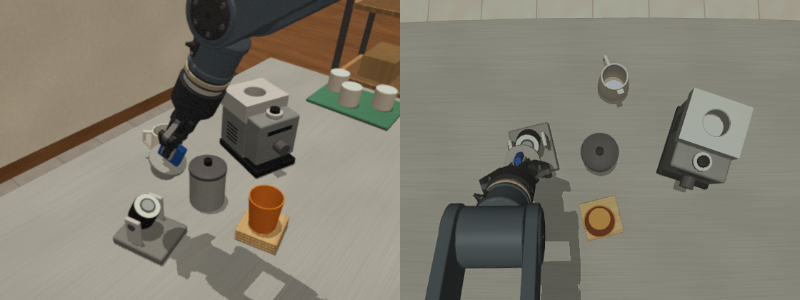

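View pics/wrist7.png

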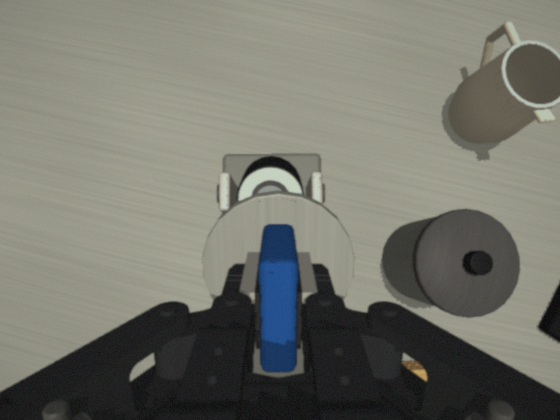

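The carrier hangs tilted over the camera, with the lens just beyond the flange's edge in the wrist view at (270,190). I'll trim the remaining 10 mm and then check the carrier's real pose.

Call:
servo_tool:
  motion:
    - [-4,-3,0,0.003,0.003,-0.003,-1]
    - [-4,-3,-1,0.002,0.003,-0.003,-1]
    - [0,0,0,0,0,0,-1]
    - [0,0,0,0,0,0,-1]

```text
t: 10.98
tcp_pos: [0.5323, 0.1713, 0.2526]
tool_rot: [0.971, 0.116, 0.206, -0.024]
force: [-0.2, 0.3, -3.2]
finger_gap: 0.151
```

```bash
python3 - <<'E'
from h import *
np.set_printoptions(precision=4,suppress=True)
P=FOCUS-RF.apply(FT);delta(P,RF)
for n in('side','top','wrist'): snap(n,n+'8')
st=manip.sense();pickle.dump(st,open('pics/st8.pkl','wb'))
R=Ro.from_quat(st['tool_rot']);f=R.apply(FT)+st['tcp_pos'];n=-R.as_matrix()[:,2]
print('face err mm',(f-FOCUS)*1000,'ang',np.degrees(np.arccos(n@NL)))
from lens import circ
a=cv2.imread('pics/side8.png');w=cv2.imread('pics/wrist8.png')
for im,k in((a,'side8'),(w,'wrist8')):
    s=load(k)
    for h,r,c in((.024,.036,(0,0,255)),(.032,.036,(0,255,0)),(0,.026,(255,255,0))):
        cv2.polylines(im,[np.int32(proj(s,circ(f+h*n,n,r))*16)],True,c,1,shift=4)
    for p in proj(s,[f+.076*n,f+.032*n,FOCUS]): cv2.circle(im,tuple(int(q) for q in p),2,(0,255,255),-1)
a=cv2.resize(a[150:290,170:310],(400,400),interpolation=cv2.INTER_CUBIC);w=cv2.resize(w[140:400,150:410],(400,400),interpolation=cv2.INTER_CUBIC)
cv2.imwrite('pics/b8.png',np.hstack([a,w]))
E
```

```text
delta mm [0.1 0.8 4.7] rotvec [ 0.    -0.007  0.001] norm 4.8 0.007
face err mm [-1.5652  0.23    4.1817] ang 0.36805160838266654
```

View pics/b8.png

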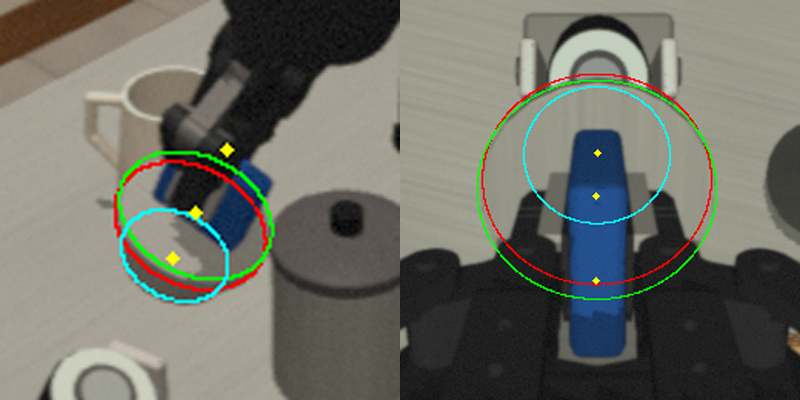

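```bash
python3 - <<'E'
from h import *
from lens import circ
a=cv2.imread('pics/side8.png')[180:270,190:290]
a=cv2.resize(a,None,fx=7.5,fy=6.6,interpolation=cv2.INTER_CUBIC) if 0 else cv2.resize(a,None,fx=4,fy=4,interpolation=cv2.INTER_CUBIC)
b=a.copy();s=load('side8');st=pickle.load(open('pics/st8.pkl','rb'))
R=Ro.from_quat(st['tool_rot']);f=R.apply(FT)+st['tcp_pos'];n=-R.as_matrix()[:,2]
for h,r,c in((.024,.036,(0,0,255)),(.032,.036,(0,255,0)),(0,.026,(255,255,0))):
    cv2.polylines(b,[np.int32((((proj(s,circ(f+h*n,n,r))-[190,180])+.5)*4-.5)*16)],True,c,1,shift=4)
cv2.imwrite('pics/b9.png',np.hstack([a,b]))
E
```

```text
(no output)
```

View pics/b9.png

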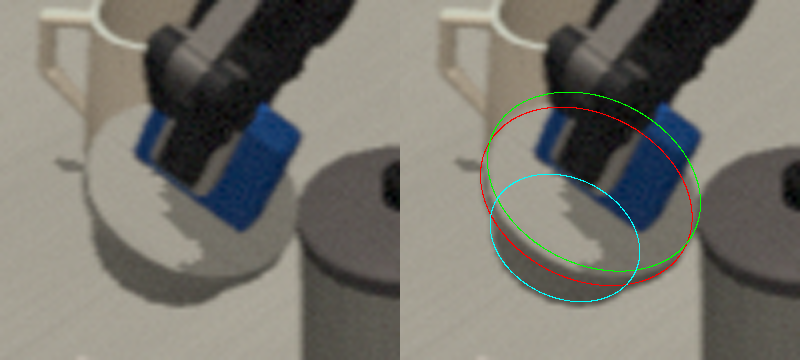

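```bash
python3 - <<'E'
from h import *
from lens import circ
a=cv2.imread('pics/side8.png')[180:270,190:290]
s=load('side8');st=pickle.load(open('pics/st8.pkl','rb'))
R=Ro.from_quat(st['tool_rot']);out=[]
for pit in (-8,-4,0,4,8,99):
    b=cv2.resize(a,None,fx=2.66,fy=2.66,interpolation=cv2.INTER_CUBIC)
    if pit!=99:
        Rp=R*Ro.from_euler('y',pit,degrees=True); g=st['tcp_pos']+R.apply([0,0,-.019])
        f=g+Rp.apply(FT+[0,0,.019]);n=-Rp.as_matrix()[:,2]; X=Rp.as_matrix()[:,0];Y=Rp.as_matrix()[:,1]
        def pl(P,c): cv2.polylines(b,[np.int32((((proj(s,P)-[190,180])+.5)*2.66-.5)*16)],True,c,1,shift=4)
        pl(circ(f+.024*n,n,.036),(0,0,255));pl(circ(f+.032*n,n,.036),(0,255,0));pl(circ(f,n,.026),(255,255,0))
        for h in(.032,.076): pl(np.array([f+h*n+i*.023*X+j*.007*Y for i,j in((1,1),(1,-1),(-1,-1),(-1,1))]),(0,255,255))
        cv2.putText(b,str(pit),(5,15),0,.5,(0,0,0))
    out.append(b)
cv2.imwrite('pics/b10.png',np.vstack([np.hstack(out[:3]),np.hstack(out[3:])]))
E
```

```text
(no output)
```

View pics/b10.png

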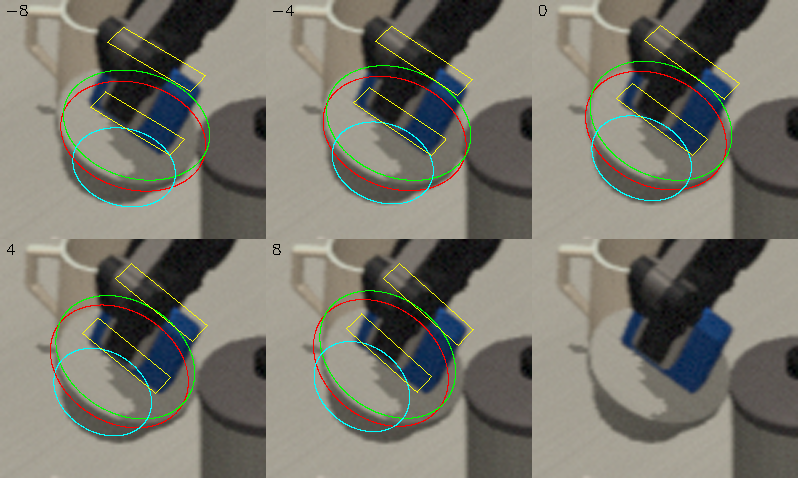

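The side overlay at pitch 0 matches the fin, flange and plug to 1 or 2 px (about 2 mm), so nothing has slipped in the grip. A last trim of about 4 mm toward the lens remains.

Call:
servo_tool:
  motion:
    - [0,1,3,0,-0.004,0,-1]
    - [0,0,2,0,0,0,-1]
    - [0,0,0,0,0,0,-1]
    - [0,0,0,0,0,0,-1]
    - [0,0,0,0,0,0,-1]

```text
t: 11.55
tcp_pos: [0.5359, 0.1706, 0.2474]
tool_rot: [0.972, 0.116, 0.204, -0.024]
force: [0.6, -0.9, -3.2]
finger_gap: 0.146
```

```bash
python3 - <<'E'
from h import *
np.set_printoptions(precision=4,suppress=True)
for n in('side','top','wrist'): snap(n,n+'11')
st=manip.sense();R=Ro.from_quat(st['tool_rot']);f=R.apply(FT)+st['tcp_pos'];n=-R.as_matrix()[:,2]
print('face err mm',(f-FOCUS)*1000,'along axis',(f-FOCUS)@NL*1000,'ang',np.degrees(np.arccos(n@NL)),'gap',st['finger_gap'],st['force'],st['qd'],st['t'])
a=cv2.imread('pics/side11.png');b=cv2.imread('pics/top11.png')
d=cv2.absdiff(a,cv2.imread('pics/side0.png'));
cv2.imwrite('pics/b11.png',np.hstack([cv2.resize(k,(400,300)) for k in(a,b)]))
E
```

```text
face err mm [ 1.4825 -0.4375 -0.6714] along axis -1.1492455024265313 ang 0.1759093185165921 gap 0.14560271253243637 [-0.4485 -0.3022 -3.2812] [ 0.0006 -0.0034 -0.0002 -0.0008 -0.0015 -0.0009] 11.7
```

View pics/b11.png

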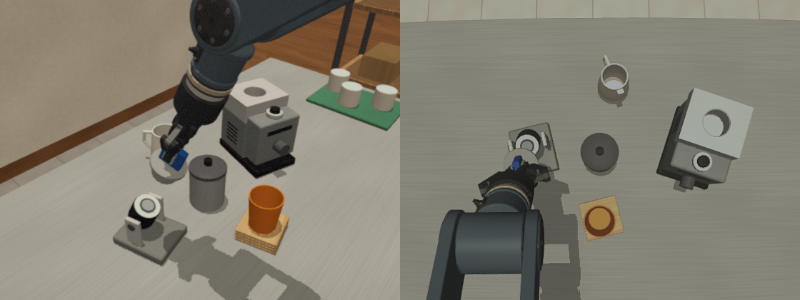

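The arm is still, all other items are where they started, and the face is within about 2 mm and 1° of the estimated focus pose. I'll hand it in.

```bash
python3 -c "
from h import *
print(manip.sign_off())"
```

```text
the job is handed in; nothing more can be done
None
```

I pressed the release button fully, lifted the burr carrier by its blue fin, and handed the job in with it held in front of the inspection camera, at about 12 s of the 45 s allowed. The hand-in reports no verdict, so these are my own last checks.

- **Button:** the force rose like a spring to about 5 N, then went rigid about 6 mm below first touch, briefly reaching 47 N. The side view showed the button flush with its collar. I had no direct reading of the joint travel.
- **Carrier and grip:** the fingers closed to about 13 mm on the 14 mm fin and carry about 3 N. Projecting the expected carrier pose onto the side and wrist views matched to 1–2 px just before the last 4 mm trim, so there was no visible slip.
- **Final pose:** the face is about 2 mm from my estimated focus point and about 0.2° off the estimated lens axis. The arm was still.
- **Uncertainty:** the lens tilt is the weakest number. Different fits gave 22–27°, and I used 23.5° because the camera head's outline fitted the three views at 22–25°. That adds a few degrees and up to about 5 mm, inside the 10° and 15 mm limits.
- **Other objects:** the cup, coasters, canister and jug look unmoved in the final pictures, judged by eye, and the moves stayed clear of the camera.

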